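Candle two eggs: load ports 2 and 3, then hold the shutter lever open

ROBOT

A 6-joint arm with a two-finger parallel gripper is mounted at the origin on a cart in front of the work surface, level with it; the furniture and walls round the work are solid. World frame = base frame: x ahead of the robot, y to its left, z up, the work surface at z = 0. Lengths are in m, angles in rad, forces in N, time in s.
With the tool pointing down it reaches from about 0.375 to 0.975 m from the base axis. Payload 3.8 kg.
Tool frame: the origin (TCP) lies midway between the tips of the shut fingers; the grasp point (between the pads) lies 19 mm behind it; z points along the fingers, y is the line along which they close (so a half turn about z gives the same grasp; the last joint's range is limited). The gripper opens to 88 mm and grips with 3 to 60 N. Pads are 18 mm wide; open, the fingers measure 123 mm over their backs; the gripper's body (75 mm by 187 mm) begins 45 mm behind the grasp point.
Start: joints at [1.295, 0.264, 1.604, -0, 1.274, -0.037], TCP at [0.16, 0.656, 0.239] pointing down, gripper open.
Joint ranges: [-2.63, 2.63], [-0.94, 2.18], [0.31, 2.57], [-1.31, 4.45], [0, 2.66], [-2.55, 2.55]. Speed limits (rad/s): [2.57, 2.57, 3.14, 3.14, 3.14, 3.14].

INTERFACE

Orientations are given as a rotation vector (axis times angle).
In Python, from cell import manip, inverse_kinematics, cams, order gives the robot as it stands. Calls block until the motion is done:
- manip.move_pose(position, orientation): joint-space move of the TCP to a pose.
- manip.move_linear(position, rate=0.15, rot=None): straight line of the TCP; rot=None keeps the orientation; rate is the mean speed in m/s.
- manip.set_joints(angles): joint-space move.
- manip.set_gripper(opening, force=None): finger opening in m; force is the grip in N (None keeps the last); returns when the fingers have stopped.
- manip.dwell(seconds).
- inverse_kinematics(position, orientation): joint angles nearest the present ones, or None.
- manip.state(): the state.
- cams.capture(name): name is "side" or "top"; returns a dict with "image" (480x640x3 uint8, blue, green, red), "z_map" (480x640 float32, m along the optical axis (not along the pixel's ray), 0 where there is no reading), "intrinsics" (3x3 intrinsics, pixels), "position" and "orientation" of the camera in the world. Camera axes: x right, y down, z forward; pixel columns grow to the right and rows downward; lengths in m; the calibration is good to about 2 mm. A picture is of the moment at which its call begins.
A pose or a line that the arm cannot do raises manip.IKError and nothing moves.
- order.close_job(): hands the job in; it is judged then, once.
The state is a dict: "clock": time; "joint_pos": joint angles; "joint_velocities": joint speeds; "tau": joint torques, N m; "tool_pos": TCP position; "tcp_rot": TCP orientation; "contact_force": force on the tool from outside, world axes, zero at the start; "moment": the same for the moment, N m; "gripper_width": finger opening in m; "grasp_force": force on a finger pad.
Only numpy, scipy, OpenCV 4.12 (cv2) and the standard library are available. Lean on these libraries where they do the work, as an engineer would, in place of code of your own. Each camera call takes 0.05 s, during which the arm holds its last target. There are 200 camera calls.

TASK

We are candling eggs, and port 1 of the candler (one dot) already has its egg. Take the two eggs from the front row of the open pack and set them down gently, without dropping them, blunt end down in the empty ports in number order: one in port 2 (two dots) first and let go of it, then the other in port 3 (three dots). Then press the red-padded shutter lever all the way down to its stop and finish while still holding it there, firmly but without leaning hard on it, so that I can look at the three eggs; it springs shut as soon as it is let go. Leave the marker lying where it is.

Things in the scene. Friction and masses are not known exactly. Their poses are not given: they have to be found in the camera images.
- candler: Bench egg candler, fixed: aluminium lamp housing 112 (x) x 193 (y) mm, black top 52 mm above the table. Origin on the table below port row, x to its back, y to its left. Three ports along y, 64 mm apart, marked by one, two, three white dots from left to right. Right of port 3 a 42 mm high grey block carries the lever. A slit in its front glows yellow when the shutter is open.
- port_1 (a point): Centre of the leftmost port (one dot), at the top of its rubber ring (58 mm above the table; ring 52 mm outside, opening about 35 mm). An egg already stands in it.
- port_2 (a point): Centre of the middle port (two dots), at the top of its rubber ring, 58 mm above the table. Empty at the start. An egg standing in a port has its underside about 13 mm below this point; the ring centres it.
- port_3 (a point): Centre of the right port (three dots), next to the lever; otherwise like port_2. Empty at the start.
- shutter_lever (a joint): Angle of the lever, rad: 0 up (shutter shut, as it starts), 0.26 fully down on its stop (0.235 or more counts). A return spring lifts it: about 5 N at the pad starts it, 9.5 N holds it on the stop. Hinged 76 mm behind the pad, axis along the candler's y.
- lever_pad (a point): Centre of the top of the lever's round red pad, 38 mm across, about 81 mm above the table when up. Pressed home it goes down 20 mm, nearly straight; its top then still stands 19 mm above the grey block.
- egg_pack: Clear six-egg pack, open, fixed, 120 (x) x 166 (y) mm; origin under its centre, x to its hinge, y along the rows to the left. Pocket walls 34 mm high, floor 5 mm. Front row (x -23 mm): eggs in the left (y +46.5) and right (y -46.5) pockets, none between. Back row (x +24): one egg in the middle, which stays. The open lid stands up behind it from x +60, to 150 mm high.
- egg_left: Brown hen egg, rigid, 41 mm across and 56 mm high, about 58 g, in the left pocket of the front row. Origin at its lower (blunt) end, z up through the narrow end; widest about 24 mm above the origin. In the pocket it shows 27 mm above the walls and can be gripped there, fingers closing along the pack's y.
- egg_right: The same kind of egg, in the right pocket of the front row.
- egg_first: The same kind of egg (42 mm), standing in port 1 from the start; it stays there. Origin at its lower end, its top is 101 mm above the table.
- marker: Bystander: white marker with a red cap, 17 x 135 x 16 mm, lying on the table; origin under its centre.
- portion_cup: Bystander: clear plastic portion cup, 62 mm across, 34 mm high, fixed on the table in front; origin under its centre.

How it is judged:
On the way, in this order (a step that is already met when the one before it is completed fails the run):
1. one egg from the pack stands in port 2, let go of ((((horizontal distance between egg_left and port_2 below 0.009 m and z of egg_left in the frame of port_2 between -0.018 and -0.008 m and angle between egg_left's own z axis and vertical below 0.35 rad) and contact force between the fingers and egg_left below 0.3 N) or ((horizontal distance between egg_right and port_2 below 0.009 m and z of egg_right in the frame of port_2 between -0.018 and -0.008 m and angle between egg_right's own z axis and vertical below 0.35 rad) and contact force between the fingers and egg_right below 0.3 N))), for 0.2 s.
2. the other egg stands in port 3 too, let go of ((((horizontal distance between egg_left and port_2 below 0.009 m and z of egg_left in the frame of port_2 between -0.018 and -0.008 m and angle between egg_left's own z axis and vertical below 0.35 rad) and (horizontal distance between egg_right and port_3 below 0.009 m and z of egg_right in the frame of port_3 between -0.018 and -0.008 m and angle between egg_right's own z axis and vertical below 0.35 rad)) or ((horizontal distance between egg_right and port_2 below 0.009 m and z of egg_right in the frame of port_2 between -0.018 and -0.008 m and angle between egg_right's own z axis and vertical below 0.35 rad) and (horizontal distance between egg_left and port_3 below 0.009 m and z of egg_left in the frame of port_3 between -0.018 and -0.008 m and angle between egg_left's own z axis and vertical below 0.35 rad))) and contact force between the fingers and egg_left below 0.3 N and contact force between the fingers and egg_right below 0.3 N), for 0.2 s.
3. the lever is held down on its stop, both eggs in their ports ((((horizontal distance between egg_left and port_2 below 0.009 m and z of egg_left in the frame of port_2 between -0.018 and -0.008 m and angle between egg_left's own z axis and vertical below 0.35 rad) and (horizontal distance between egg_right and port_3 below 0.009 m and z of egg_right in the frame of port_3 between -0.018 and -0.008 m and angle between egg_right's own z axis and vertical below 0.35 rad)) or ((horizontal distance between egg_right and port_2 below 0.009 m and z of egg_right in the frame of port_2 between -0.018 and -0.008 m and angle between egg_right's own z axis and vertical below 0.35 rad) and (horizontal distance between egg_left and port_3 below 0.009 m and z of egg_left in the frame of port_3 between -0.018 and -0.008 m and angle between egg_left's own z axis and vertical below 0.35 rad))) and value of joint shutter_lever above 0.235 rad and contact force between the fingers and candler above 4 N), for 0.3 s.
At the end, for the whole second after the job is handed in: The gripper holds the lever on its stop (0.235 rad or more) with at least 4 N; the two eggs from the front row stand in ports 2 and 3, released, within 9 mm of the port's centre, underside 8 to 18 mm below the ring top, within 0.35 rad of upright (all of step 3 and contact force between the fingers and egg_left below 0.3 N and contact force between the fingers and egg_right below 0.3 N); the arm keeps its last pose, push and grip.
It fails at once if an egg was dropped or knocked flying (faster than 0.45 m/s while not held) ((linear speed of egg_left above 0.45 m/s and contact force between the fingers and egg_left below 0.3 N) or (linear speed of egg_right above 0.45 m/s and contact force between the fingers and egg_right below 0.3 N)).
It fails at once if something pressed on the candler, its lever or an egg in it with over 40 N (contact force between anything else and candler above 40 N).
It fails at once if the marker was shifted more than 30 mm (distance of marker from where it was at the start of the episode above 0.03 m).
It also fails if it takes over 54 s, if anything falls off the work surface, if the arm or the gripper's body presses on something with over 40 N, if the wrist force passes 120 N, or if a joint passes its speed limit or range.

## Working session

There is one attempt and no reset: what is moved stays moved. The work goes in short steps, each a Python script; the robot and the scene stay as the last script left them, time stands still between calls to the robot, and variables do not carry over. Pictures are saved under pics/ and viewed, at most 10 in all, crops included, and the job is handed in when it is done.

```bash
ls; mkdir -p pics; python3 - <<'E'
from cell import manip,cams
import cv2,numpy as np
for n in("top","side"):
    c=cams.capture(n); cv2.imwrite(f"pics/{n}0.png",c["image"]); np.savez(f"{n}0.npz",**c)
    print(n,c["intrinsics"],c["position"],c["orientation"])
print(manip.state())
E
```

```text
pics
top [[498.73376246   0.         319.3722637 ]
 [  0.         498.73376246 249.47305349]
 [  0.           0.           1.        ]] [0.32377644 0.16479466 0.97342578] [-2.014338    2.18526085 -0.24433241]
side [[561.26030943   0.         320.85388026]
 [  0.         561.26030943 240.47406588]
 [  0.           0.           1.        ]] [0.33458556 0.87349947 0.6671625 ] [-0.38965055  2.71302456 -1.3194663 ]
{'clock': 0.1, 'joint_pos': array([ 1.29511055e+00,  2.64677856e-01,  1.60518850e+00,  2.15332837e-05,
        1.27369242e+00, -3.69078681e-02]), 'joint_velocities': array([-1.28614165e-03, -7.75047610e-04, -3.36329600e-03,  7.05166634e-04,
       -1.37456844e-05,  3.04087430e-04]), 'tau': array([-3.47828573e-04, -5.03625190e+01, -3.58067930e+01,  7.30953156e-02,
        2.33837008e-02, -4.91939954e-05]), 'tool_pos': array([0.15948019, 0.6552554 , 0.2375389 ]), 'tcp_rot': array([-3.74151875e-01, -3.11890283e+00,  3.04539352e-03]), 'contact_force': array([ 0.04472684, -0.48085643,  0.01382121]), 'moment': array([-0.01155303, -0.03256696,  0.03377173]), 'grasp_force': 0.0, 'gripper_width': 0.08822357306426094}
```

View pics/top0.png

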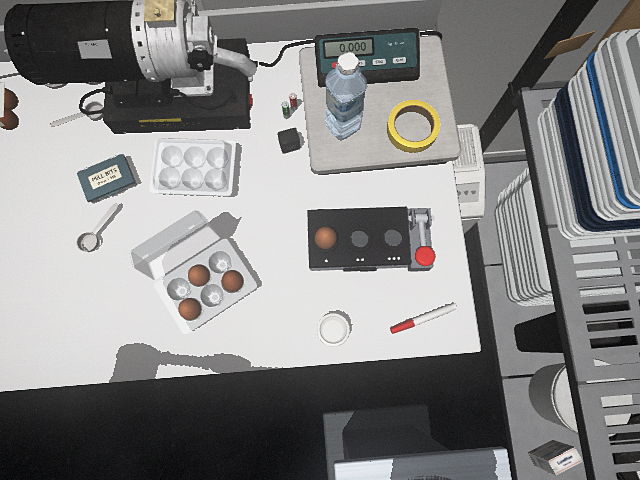

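View pics/side0.png

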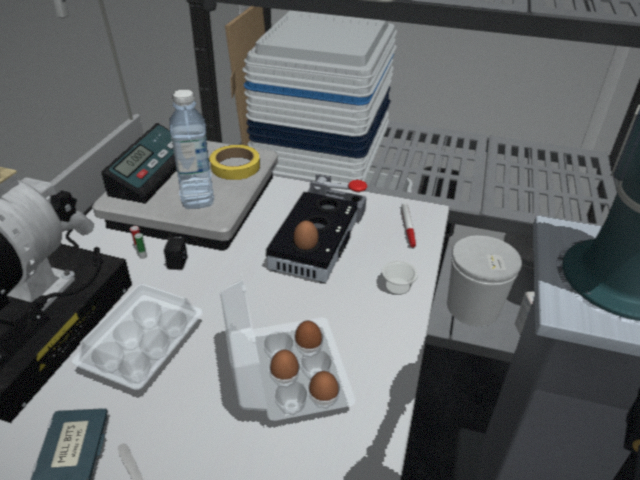

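The top view shows the pack with its lid at upper left. The front-row eggs are at about (190,309) and (232,281), and the back egg at (199,274). In the candler, the egg in port 1 is at (326,238), port 2 at (360,238), port 3 at (393,238) and the pad at (425,256). The marker is at (423,318). In the side view the pack eggs are at (324,386), (309,335) and (285,366), and the pad is at (357,186). Next I'll take enlarged crops and depth points.

```bash
cat > h.py <<'E'
import numpy as np,cv2
from scipy.spatial.transform import Rotation as R
def cloud(c):
    K=c["intrinsics"];z=c["z_map"];v,u=np.mgrid[:480,:640]
    p=np.stack([(u-K[0,2])/K[0,0]*z,(v-K[1,2])/K[1,1]*z,z],-1)
    return p@R.from_rotvec(c["orientation"]).as_matrix().T+c["position"]
def ray(c,u,v):
    K=c["intrinsics"];d=R.from_rotvec(c["orientation"]).as_matrix()@[(u-K[0,2])/K[0,0],(v-K[1,2])/K[1,1],1]
    return np.array(c["position"]),d
def tri(c1,p1,c2,p2):
    o1,d1=ray(c1,*p1);o2,d2=ray(c2,*p2)
    s=np.linalg.lstsq(np.stack([d1,-d2],1),o2-o1,rcond=None)[0]
    a,b=o1+s[0]*d1,o2+s[1]*d2;return (a+b)/2,np.linalg.norm(a-b)
def atz(c,p,z):
    o,d=ray(c,*p);return o+d*(z-o[2])/d[2]
E
python3 - <<'E'
from h import *
from scipy.optimize import least_squares
for n in("top","side"):
    c=np.load(n+"0.npz");im=c["image"];P=cloud(c)
    hsv=cv2.cvtColor(im,cv2.COLOR_BGR2HSV)
    x0,x1,y0,y1=(130,450,190,340) if n=="top" else (215,455,165,425)
    s=2.5 if n=="top" else 2.3
    cv2.imwrite(f"pics/{n}c.png",cv2.resize(im[y0:y1,x0:x1],None,fx=s,fy=s,interpolation=cv2.INTER_CUBIC))
    H=hsv.astype(int)
    br=((H[...,0]<16)&(H[...,1]>90)&(H[...,2]>40)&(P[...,2]>.02)&(P[...,2]<.13)).astype(np.uint8)
    k,l,st,ce=cv2.connectedComponentsWithStats(br)
    for i in range(1,k):
        if st[i,4]<40:continue
        m=cv2.erode((l==i).astype(np.uint8),np.ones((3,3)))>0
        q=P[m]
        if len(q)<10: continue
        f=least_squares(lambda t:np.linalg.norm(q-t,axis=1)-.0205,q.mean(0)-[0,0,.01],loss='soft_l1',f_scale=.002)
        print(n,ce[i].round(1),st[i],"med",np.median(q,0).round(4),"sph",f.x.round(4),"zmax",np.percentile(q[:,2],98).round(4))
    for z0,z1 in((.047,.056),(-.01,.01)):
        print(n,"zmed",np.median(P[...,2][(P[...,2]>z0)&(P[...,2]<z1)]))
E
```

```text
top [  7.4 108.9] [  0  88  18  42 333] med [0.8728 0.768  0.0479] sph [0.8869 0.7699 0.0458] zmax 0.0549
top [324.4 237.5] [315 227  20  22 330] med [0.5491 0.1426 0.0948] sph [0.5571 0.1403 0.0797] zmax 0.1021
top [424.6 255.6] [415 246  21  20 315] med [ 0.5042 -0.0371  0.08  ] sph [ 0.5046 -0.0374  0.0628] zmax 0.083
top [195.9 275.2] [188 265  18  21 248] med [0.5067 0.3878 0.0559] sph [0.5135 0.3871 0.0388] zmax 0.0623
top [229.7 281.1] [222 271  17  21 249] med [0.4904 0.3269 0.0546] sph [0.4981 0.3231 0.0382] zmax 0.0605
top [186.3 309.4] [178 299  17  21 242] med [0.4447 0.4078 0.056 ] sph [0.4512 0.4078 0.0386] zmax 0.0608
top zmed 0.051523783945167545
top zmed -0.00018468351404760108
side [357.3 185.1] [349 180  18  12 169] med [ 0.5048 -0.0298  0.0813] sph [ 0.5043 -0.0337  0.0638] zmax 0.0836
side [305.4 234.9] [294 220  24  30 562] med [0.5513 0.1556 0.0863] sph [0.5551 0.1421 0.0795] zmax 0.1025
side [308.  334.8] [296 321  25  27 533] med [0.4911 0.3366 0.0483] sph [0.4963 0.3238 0.0386] zmax 0.0603
side [284.1 364.6] [271 350  27  29 598] med [0.5067 0.4003 0.0497] sph [0.5116 0.3874 0.0396] zmax 0.0609
side [323.6 385.9] [310 372  28  28 613] med [0.4448 0.4186 0.0508] sph [0.4492 0.4067 0.0393] zmax 0.0609
side zmed 0.05231745950627009
side zmed 0.0008680310952197123
```

View pics/topc.png

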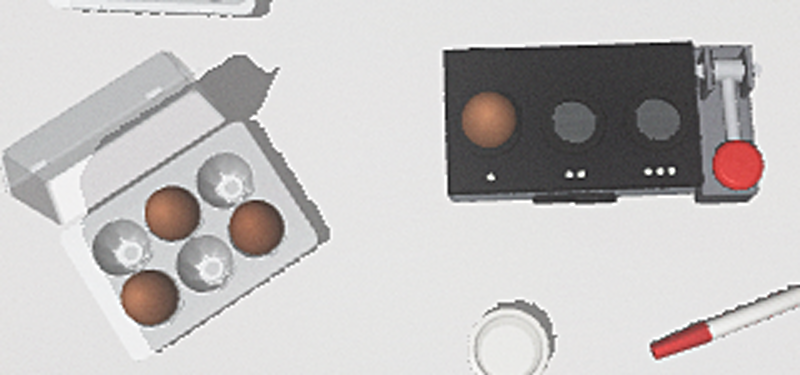

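View pics/sidec.png

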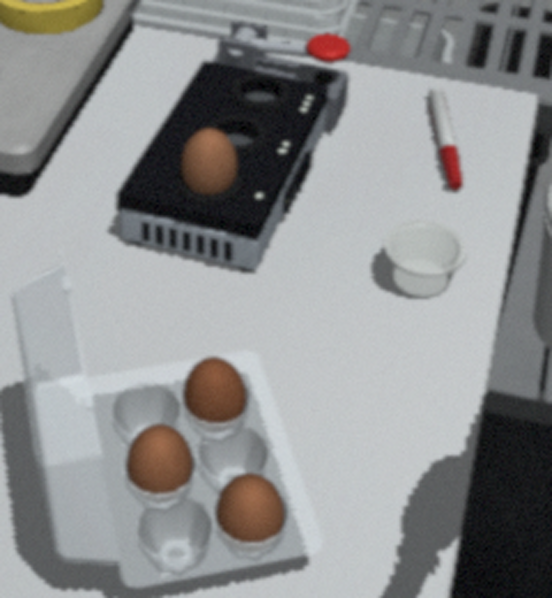

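The top crop shows pack eggs at crop pixels (150,298), (257,228) and (172,213). The port discs are at (575,122) and (658,120), the pad at (738,165), and the dots at about (490,177), (575,174) and (660,171). The side crop shows the eggs at (251,510), (215,391) and (160,461), port 3 at (262,90) and the pad at (328,47). Both views agree on the layout, so I'll triangulate from colour outlines.

```bash
python3 - <<'E'
from h import *
C={n:dict(np.load(n+"0.npz")) for n in("top","side")}
def comps(n):
    im=C[n]["image"];H=cv2.cvtColor(im,cv2.COLOR_BGR2HSV).astype(int)
    m=((((H[...,0]<18)|(H[...,0]>172))&(H[...,1]>90)&(H[...,2]>35))).astype(np.uint8)
    k,l,st,ce=cv2.connectedComponentsWithStats(m)
    return [(ce[i],st[i,:2]+(st[i,2:4]-1)/2,st[i]) for i in range(1,k) if st[i,4]>60]
seeds={"A":((190,309),(324,386)),"B":((232,281),(309,335)),"C":((199,274),(285,365)),"first":((326,238),(305,235)),"pad":((425,256),(357,186))}
for k,(a,b) in seeds.items():
    r=[]
    for n,s in(("top",a),("side",b)):
        g=min(comps(n),key=lambda q:np.linalg.norm(q[0]-s));r.append(g)
    p,e=tri(C["top"],r[0][1],C["side"],r[1][1])
    print(k,r[0][1],r[0][2][2:],r[1][1],r[1][2][2:],p.round(4),"gap",round(e,4))
def tc(u,v):return ((u+.5)/2.5-.5+130,(v+.5)/2.5-.5+190)
def sc(u,v):return ((u+.5)/2.3-.5+215,(v+.5)/2.3-.5+165)
t=C["top"];s=C["side"]
print("dots z.052 top",[atz(t,tc(*p),.052).round(4) for p in((490,177),(575,174),(660,171))])
print("dots side",[atz(s,sc(*p),.052).round(4) for p in((259,196),(284,148),(307,103))])
print("ports top z.05",[atz(t,tc(*p),.05).round(4) for p in((575,122),(658,120))])
print("port3 side",atz(s,sc(262,91),.055).round(4), "tri",tri(t,tc(658,120),s,sc(262,91)))
print("corners top",[atz(t,tc(*p),.052).round(4) for p in((444,50),(692,42),(700,187),(448,192))])
m=cloud(t)[...,2]; m=((m>.046)&(m<.057)).astype(np.uint8); 
P=cloud(t);v,u=np.mgrid[:480,:640]
sel=(m>0)&(u>300)&(u<445)&(v>195)&(v<285)
print("rect",cv2.minAreaRect((P[sel][:,:2]).astype(np.float32)))
print("marker",atz(t,(391,331),.01),atz(t,(456,304),.01), "cup",atz(t,(334,328),.034))
E
```

```text
A [186. 309.] [ 17  21 243] [323.5 385.5] [ 28  28 617] [0.4469 0.4111 0.0412] gap 0.0003
B [230. 281.] [ 17  21 252] [308. 334.] [ 25  27 534] [0.4937 0.3271 0.04  ] gap 0.0005
C [196.5 275. ] [ 18  21 248] [284. 364.] [ 27  29 602] [0.5103 0.3904 0.0395] gap 0.0001
first [324.5 237.5] [ 20  22 331] [305.5 234.5] [ 24  30 566] [0.5543 0.1424 0.0769] gap 0.0002
pad [425.  255.5] [ 21  20 322] [357.  185.5] [ 19  12 177] [ 0.5051 -0.0393  0.075 ] gap 0.0004
dots z.052 top [array([0.5157, 0.1433, 0.052 ]), array([0.5127, 0.0791, 0.052 ]), array([0.5098, 0.015 , 0.052 ])]
dots side [array([0.5148, 0.1421, 0.052 ]), array([0.5117, 0.0784, 0.052 ]), array([0.5088, 0.0128, 0.052 ])]
ports top z.05 [array([0.5536, 0.0749, 0.05  ]), array([0.5499, 0.0116, 0.05  ])]
port3 side [0.5479 0.0114 0.055 ] tri (array([0.5480313 , 0.01256202, 0.05588014]), np.float64(0.0008895477953565507))
corners top [array([0.6186, 0.1703, 0.052 ]), array([ 0.6092, -0.0213,  0.052 ]), array([ 0.4951, -0.0136,  0.052 ]), array([0.5068, 0.1757, 0.052 ])]
rect ((0.5576660633087158, 0.05825946480035782), (0.23091024160385132, 0.11365620791912079), 87.3593978881836)
marker [0.37724803 0.02950616 0.01      ] [ 0.41835628 -0.10129476  0.01      ] cup [0.39001798 0.13812888 0.034     ]
```

```bash
cat >> h.py <<'E'
def down(th):
    y=np.array([np.cos(th),np.sin(th),0]);z=np.array([0,0,-1.])
    return R.from_matrix(np.stack([np.cross(y,z),y,z],1)).as_rotvec()
CY=np.array([.0459,.9989]);CX=np.array([.9989,-.0459])
PORT={2:np.array([.5526,.0767]),3:np.array([.5497,.0124])}
PAD=np.array([.5045,-.0375])
E
python3 - <<'E'
from h import *
from cell import manip,inverse_kinematics as ik
t=dict(np.load("top0.npz"));s=dict(np.load("side0.npz"))
def tc(u,v):return ((u+.5)/2.5-.5+130,(v+.5)/2.5-.5+190)
def sc(u,v):return ((u+.5)/2.3-.5+215,(v+.5)/2.3-.5+165)
E={}
for k,a,b in(("A",(150.5,298),(251,510)),("B",(257.5,228),(215,391)),("C",(172.5,213.5),(160,459))):
    p,e=tri(t,tc(*a),s,sc(*b));E[k]=p;print(k,p.round(4),round(e,4),atz(t,tc(*a),.033)[:2].round(4),atz(s,sc(*b),.038)[:2].round(4))
d=E["A"]-E["B"];print("AB",np.linalg.norm(d[:2]),np.degrees(np.arctan2(d[1],d[0])))
th=np.arctan2(d[1],d[0])
H=t["image"][309,176:206];print(H.tolist()[::3], t["z_map"][309,176:206:3])
for T in(th,th-np.pi):print("pick",ik([*E["B"][:2],.037],down(T)))
for T in(-.046,np.pi-.046):print("place",ik([*PORT[2],.076],down(T)))
for T in(-.046,np.pi-.046,np.pi/2-.046,-np.pi/2-.046):print("press",ik([*PAD,.06],down(T)))
E
```

```text
A [0.4476 0.4061 0.0325] 0.0003 [0.4477 0.406 ] [0.4464 0.4102]
B [0.4946 0.3231 0.0338] 0.0005 [0.4945 0.3232] [0.4938 0.3266]
C [0.5108 0.3873 0.035 ] 0.0002 [0.5111 0.3877] [0.5101 0.3896]
AB 0.09542806712560992 119.53299133440012
[[243, 242, 240], [75, 98, 144], [98, 127, 182], [101, 131, 188], [89, 115, 163], [82, 103, 140], [74, 87, 117], [74, 82, 103], [57, 62, 75], [215, 213, 212]] [0.9445891  0.92191225 0.9182179  0.91447794 0.91583306 0.9209053
 0.9235154  0.93164945 0.9415307  0.9436207 ]
pick [ 5.36422156e-01  3.08033752e-01  1.95492119e+00 -4.44089210e-16
  8.78637712e-01 -1.54982211e+00]
pick [ 5.36422156e-01  3.08033752e-01  1.95492119e+00 -4.44089210e-16
  8.78637712e-01  1.59177055e+00]
place [ 9.32705702e-02  2.01507892e-01  2.00468833e+00 -4.44089210e-16
  9.35396428e-01  1.39270570e-01]
place None
press [-1.23434485e-01  1.32195856e-01  2.12304089e+00 -4.44089210e-16
  8.86355911e-01 -7.74344849e-02]
press None
press [-1.23434485e-01  1.32195856e-01  2.12304089e+00 -4.44089210e-16
  8.86355911e-01 -1.64823081e+00]
press [-1.23434485e-01  1.32195856e-01  2.12304089e+00 -4.44089210e-16
  8.86355911e-01  1.49336184e+00]
```

Triangulated egg centres are at heights of 0.0325 to 0.035 m, against 0.033 m expected, with ray gaps under 0.5 mm. Averaging with the depth fits gives B at (0.4957, 0.3233) and A at (0.4487, 0.4066), with rows at 119.4°. I'll move in on B.

```bash
cat >> h.py <<'E'
EGG={"A":np.array([.4487,.4066]),"B":np.array([.4957,.3233])}
TH=np.radians(119.4)
def rep(m,tag):
    s=m.state();print(tag,round(s["clock"],2),s["tool_pos"].round(4),"F",s["contact_force"].round(2),"w",round(s["gripper_width"],4),"g",round(s["grasp_force"],2))
E
python3 - <<'E'
from h import *
from cell import manip,cams
r=down(TH)
manip.set_gripper(.066,12)
manip.move_pose([*EGG["B"],.16],r)
manip.move_linear([*EGG["B"],.06],.12);rep(manip,"above")
manip.move_linear([*EGG["B"],.038],.05);rep(manip,"at")
c=cams.capture("side")["image"][270:430,220:400];t=cams.capture("top")["image"][220:380,160:320]
cv2.imwrite("pics/g1.png",np.hstack([cv2.resize(c,(450,400),interpolation=2),cv2.resize(t,(350,400),interpolation=2)]))
E
```

```text
above 3.34 [0.4963 0.3238 0.0608] F [-0.22  1.04  0.98] w 0.0659 g 0.0
at 3.93 [0.4954 0.3232 0.0376] F [-0.76  0.13 -0.02] w 0.0661 g 0.0
```

View pics/g1.png

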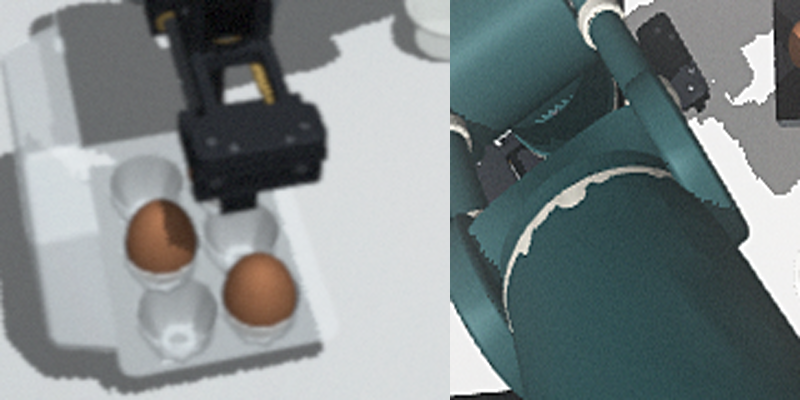

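The gripper straddles egg B, with its near finger at about (240,200) over the empty middle pocket. There's no contact force. I'll close and lift.

```bash
python3 - <<'E'
from h import *
from cell import manip,cams
manip.move_linear([*EGG["B"],.0365],.03)
manip.set_gripper(.03,12);rep(manip,"closed")
manip.move_linear([*EGG["B"],.06],.05);rep(manip,"lift")
manip.move_linear([*EGG["B"],.18],.12);manip.dwell(.3);rep(manip,"high")
c=cams.capture("side")["image"][190:430,200:440]
cv2.imwrite("pics/g2.png",cv2.resize(c,(600,600),interpolation=2))
E
```

```text
closed 4.83 [0.4955 0.3241 0.0366] F [-2.1   5.06 -0.02] w 0.0371 g 11.96
lift 5.45 [0.4961 0.3231 0.0604] F [-0.19 -0.86 -0.88] w 0.0373 g 11.91
high 6.9 [0.4954 0.3231 0.1794] F [ 0.6   0.46 -0.89] w 0.0374 g 11.91
```

View pics/g2.png

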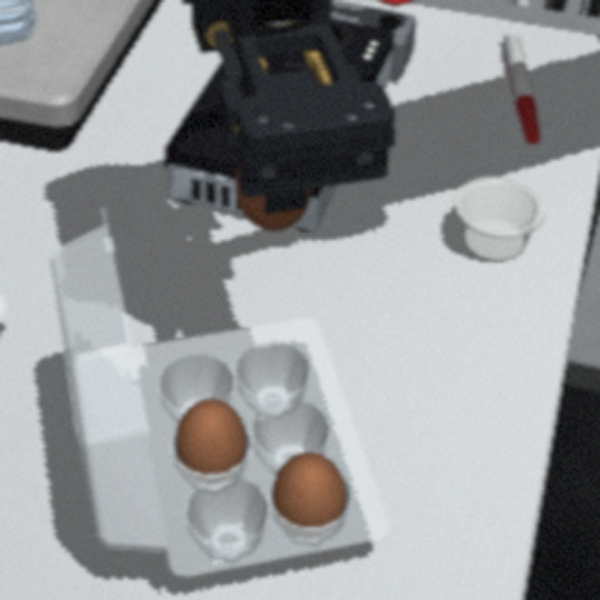

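Egg B hangs in the fingers at about (280,212), upright, and its pocket is empty. I'll place it in port 2.

```bash
cat >> h.py <<'E'
def place(manip,k,z=.0765):
    p=PORT[k];r=down(-.046)
    manip.move_pose([*p,.19],r);rep(manip,"over")
    manip.move_linear([*p,z+.012],.1);manip.dwell(.2);rep(manip,"near")
    f0=manip.state()["contact_force"][2]
    while z>.0735:
        manip.move_linear([*p,z],.03);manip.dwell(.15);rep(manip,"down")
        if manip.state()["contact_force"][2]-f0>.5:break
        z-=.001
E
python3 - <<'E'
from h import *
from cell import manip,cams
place(manip,2)
c=cams.capture("side")["image"][150:310,230:390]
cv2.imwrite("pics/p2.png",cv2.resize(c,(600,600),interpolation=2))
E
```

```text
over 8.44 [0.5526 0.077  0.19  ] F [-0.12  0.85  0.22] w 0.0368 g 11.91
near 9.81 [0.5532 0.0768 0.0893] F [ 0.49  0.63 -0.15] w 0.0371 g 11.91
down 10.51 [0.5526 0.0772 0.0768] F [-1.93  3.62  5.37] w 0.0371 g 12.1
```

View pics/p2.png

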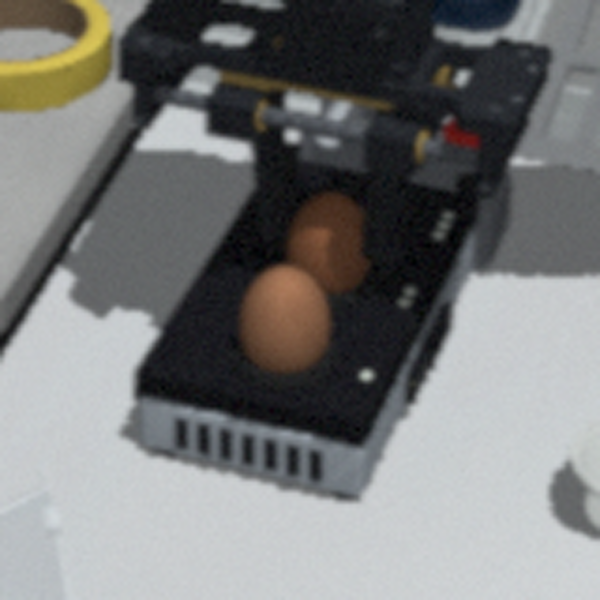

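The egg sits over port 2 at about (330,243), upright. The ring pushes it towards +y, so I'll shift slightly with that force, settle it, then release.

```bash
cat >> h.py <<'E'
def settle(manip):
    for _ in range(4):
        manip.dwell(.1);s=manip.state();F=s["contact_force"];p=s["tool_pos"].copy()
        rep(manip,"settle")
        if np.hypot(*F[:2])<1.5 and F[2]>1:break
        p[:2]+=np.clip(F[:2]*.0004,-.0015,.0015)
        p[2]-=.0006 if F[2]<3 else 0
        manip.move_linear(p,.02)
def release(manip):
    manip.set_gripper(.042);manip.set_gripper(.064);rep(manip,"open")
    p=manip.state()["tool_pos"];manip.move_linear([p[0],p[1],.125],.08);manip.move_linear([p[0],p[1],.20],.2)
E
python3 - <<'E'
from h import *
from cell import manip,cams
settle(manip);release(manip)
r=down(TH);manip.move_pose([*EGG["A"],.18],r);rep(manip,"A")
s=cams.capture("side")["image"][150:310,230:390];t=cams.capture("top")["image"][190:290,295:445]
cv2.imwrite("pics/p3.png",np.hstack([cv2.resize(s,(380,380),interpolation=2),cv2.resize(t,(420,280),interpolation=2)[:, :] if 0 else cv2.copyMakeBorder(cv2.resize(t,(420,280),interpolation=2),0,100,0,0,0)]))
E
```

```text
settle 10.66 [0.5525 0.0771 0.0768] F [-1.9   2.9   5.43] w 0.0371 g 12.09
settle 11.01 [0.5521 0.078  0.0767] F [1.53 0.3  1.43] w 0.0371 g 11.97
settle 11.36 [0.5525 0.0781 0.0761] F [-1.52  0.8   4.09] w 0.0371 g 12.07
settle 11.71 [0.5524 0.0783 0.0761] F [ 1.43 -0.59  1.76] w 0.0373 g 12.04
open 12.76 [0.5529 0.0781 0.0755] F [ 0.88  0.05 -0.27] w 0.0637 g 0.0
A 15.42 [0.4485 0.4058 0.1789] F [0.31 0.23 0.97] w 0.0638 g 0.0
```

View pics/p3.png

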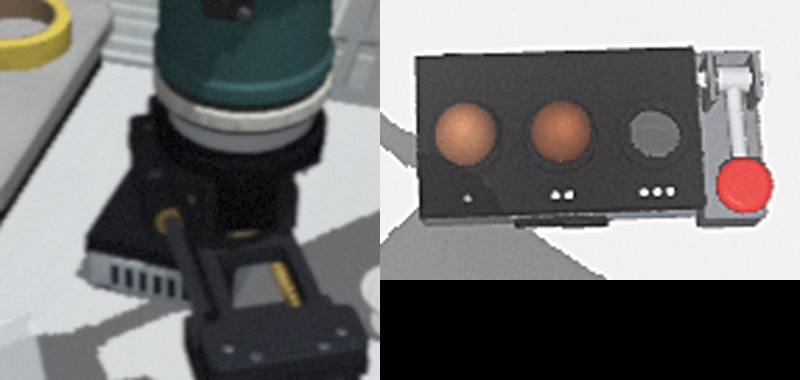

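Egg B stands in port 2 at about (562,131), centred above its two dots, and port 3 is empty at (655,133). I'll do egg A next, with port 3 nudged 1.2 mm by what port 2 showed.

```bash
python3 - <<'E'
from h import *
import h
from cell import manip,cams
e=EGG["A"]
manip.move_linear([*e,.055],.12);manip.move_linear([*e,.0365],.04);rep(manip,"at")
manip.set_gripper(.03,12);rep(manip,"closed")
manip.move_linear([*e,.06],.05);manip.move_linear([*e,.18],.14);rep(manip,"high")
if manip.state()["gripper_width"]<.033: raise SystemExit("no egg")
PORT[3]+=[0,.0012]
place(manip,3);settle(manip)
c=cams.capture("side")["image"][150:310,230:390]
cv2.imwrite("pics/p4.png",cv2.resize(c,(500,500),interpolation=2))
E
```

```text
at 17.32 [0.4485 0.4064 0.0361] F [ 1.    0.63 -0.1 ] w 0.0641 g 0.0
closed 17.84 [0.4487 0.4067 0.0366] F [0.22 0.47 0.36] w 0.0368 g 11.73
high 19.47 [0.4481 0.406  0.1788] F [-0.65  0.1  -0.86] w 0.0371 g 11.69
over 20.97 [0.5496 0.0142 0.1896] F [-0.19  0.32 -0.5 ] w 0.0366 g 11.69
near 22.33 [0.5503 0.0136 0.0893] F [ 0.51  0.44 -1.21] w 0.0365 g 11.69
down 23.03 [0.5497 0.0137 0.0766] F [-0.08  1.33  2.8 ] w 0.0368 g 12.04
settle 23.13 [0.5497 0.0137 0.0766] F [-0.42  1.9   3.42] w 0.0367 g 12.06
settle 23.48 [0.5497 0.0142 0.0765] F [ 0.13 -0.25  0.23] w 0.037 g 11.78
settle 23.83 [0.5498 0.0141 0.0761] F [-1.03 -0.12  3.98] w 0.0371 g 12.01
```

View pics/p4.png

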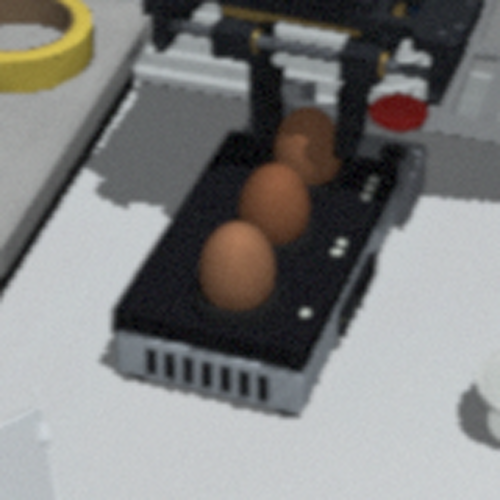

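All three eggs stand upright in the ports, with egg A at about (308,147) between the fingers. I'll release it and press the lever with the fingers shut.

```bash
python3 - <<'E'
from h import *
from cell import manip,cams
release(manip)
P=np.array([.5045,-.0385]);r=down(-.046)
manip.move_pose([*P,.16],r)
t=cams.capture("top");cv2.imwrite("pics/x.png",t["image"])
manip.set_gripper(0,20);rep(manip,"shut")
manip.move_linear([*P,.090],.1);manip.dwell(.2);rep(manip,"pre")
f0=manip.state()["contact_force"][2]
z=.084
while z>.052:
    manip.move_linear([*P,z],.02);manip.dwell(.1);f=manip.state()["contact_force"][2]-f0
    print(round(z,4),manip.state()["tool_pos"][2].round(4),round(f,2))
    if f>14:break
    z-=.003 if z>.066 else .001
manip.dwell(.4);rep(manip,"hold")
s=cams.capture("side")["image"][150:310,230:390];t=cams.capture("top")["image"][190:290,295:445]
cv2.imwrite("pics/p5.png",np.hstack([cv2.resize(s,(380,380),interpolation=2),cv2.copyMakeBorder(cv2.resize(t,(420,280),interpolation=2),0,100,0,0,0)]))
E
```

```text
open 24.68 [0.5497 0.0141 0.0759] F [-0.46  0.15  1.15] w 0.0642 g 0.0
shut 27.44 [ 0.5045 -0.0385  0.16  ] F [0.34 0.35 0.49] w 0.0004 g 0.0
pre 28.49 [ 0.5053 -0.0386  0.0909] F [-0.01 -0.6  -0.8 ] w 0.0007 g 0.0
0.084 0.084 0.41
0.081 0.0813 2.55
0.078 0.0784 6.1
0.075 0.0753 6.88
0.072 0.0722 8.1
0.069 0.0692 8.65
0.066 0.0663 9.15
0.065 0.0653 9.72
0.064 0.0643 9.58
0.063 0.0633 10.07
0.062 0.0628 13.54
0.061 0.0626 19.31
hold 33.59 [ 0.5032 -0.0385  0.0626] F [-8.8   1.45 19.52] w 0.0004 g 10.3
```

View pics/p5.png

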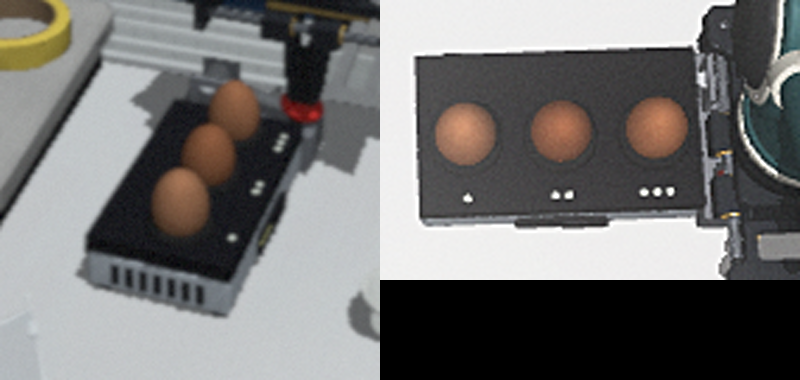

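All three eggs stand in their ports at about (466,133), (562,131) and (656,127). The fingers hold the red pad at (302,110), the slit glows yellow at (266,235), and the force rose sharply at the stop, to about 20 N. Handing in.

```bash
python3 - <<'E'
from h import *
from cell import manip,order
rep(manip,"end");print(order.close_job())
E
```

```text
end 33.69 [ 0.5032 -0.0385  0.0627] F [-9.74  0.08 18.31] w 0.0003 g 10.3
the job is handed in; nothing more can be done
None
```

The job is handed in at 33.7 s on the robot's clock: the two front-row eggs stand released in ports 2 and 3, and the gripper is holding the lever on its stop with about 20 N; the verdict was not shown to me.

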